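Hold the tall shim wedge in the light gauge by its plated flanks

TASK

Take the tallest of the three shim wedges out of the sorting channel, gripping it only by its two parallel, dull zinc-plated flanks (the fingers must never touch the bright ground faces of its taper), and hold it thin end up in the gap of the light gauge. Hold it upright, in the middle between the two windows, turned so that the light runs square across it from flank to flank, with the scribed line on its flanks at the height of the light. Finish while still holding it there, steady; keep wedge and arm off the gauge, and leave everything else on the table where it stands.

Things in the scene. Friction and masses are not known exactly. Their poses are not given: they have to be found in the camera images.
- wedge_tall: Tallest shim wedge, steel, 0.15 to 0.3 kg, 96 mm high, standing on its thick end in any of the channel's 3 pockets. Origin: centre of the underside, z up to the thin end. x: across its even 26 mm width; the dull zinc-plated flanks face +x and -x. y: through its thickness, 16 mm at the foot to 7 mm at the top; the bright ground faces look to +y and -y, 2.5 mm in from the flanks.
- wedge_line (a point): Point on the tall wedge's centre line at the height of the gauge line scribed across its flanks: 30 mm above the thick end, 66 mm below the thin end.
- wedge_mid: A shorter wedge of the same kind, 74 mm high, 26 mm wide (x), 14 to 7 mm thick (y), in another pocket; to be left standing. Origin at the centre of its underside.
- wedge_short: The shortest wedge, 58 mm high, 26 mm wide (x), 13 to 7 mm thick (y), in the remaining pocket; to be left standing. Origin at the centre of its underside.
- channel: Shallow sorting channel, fixed: trough 200 mm long (y), 40 mm wide, walls 16 mm high, foot flanges 72 mm over all, floor 3 mm above the table. Nylon ribs part it into three 22 mm pockets at y = -46, 0, +46 mm; a wedge stands loose in each, flanks to the walls. A spring gate, 30 mm high, bars the -y end and is not used. Origin on the table under its middle, z up.
- gauge: Light gauge, fixed: base 90 mm wide (x), 16 mm high, with two grey heads 78 mm wide (x), 122 mm high over the table: emitter y = 80 to 222 mm, receiver y = -172 to -80 mm. Slot windows 52 x 16 mm in 4 mm bezels face each other over the 160 mm gap. The light, a level sheet, runs along y from window to window at 70 mm height, centred on x = 0. Origin on the table below mid-gap, z up.
- beam_mid (a point): Middle of the light path: halfway between the two windows, at the windows' centre, 70 mm above the table (gauge frame 0, 0, 70 mm).
- v_block: Steel V-block, 60 mm long (x), 48 mm wide, 42 mm high, loose on the table beside the channel; to be left alone. Origin under its centre.
- roller: White nylon roller, 28 mm diameter, 50 mm long (x), lying in the V of the V-block, its top 53 mm above the table; to be left alone. Origin at the middle of its underside, 25 mm above the table.
- bush: Bronze flanged bush, 36 mm high, flange 48 mm diameter, standing on its flange beside the gauge; to be left alone. Origin under its centre.
- set_block: Steel setting block with holes, 50 x 75 x 25 mm high (x, y, z), beside the gauge; to be left alone. Origin under its centre.
- hex_key: Hex key, 130 mm long (y) with a 32 mm short arm, 6 mm thick, lying beside the channel; to be left alone. Origin at table height, 12 mm to the side of its long arm's middle.
- driver: Screwdriver lying on the table beyond channel and gauge; to be left alone. Origin under its middle.
Mind the look-alikes: they are no part of the job. Of the things shaped like the channel, the bare steel one is meant.

How it is judged (in metres and radians):
On the way:
1. the tall wedge is lifted clear of the channel in the fingers (z of wedge_tall in the frame of channel above 0.03 m and contact force between the fingers and wedge_tall above 2 N and contact force between wedge_tall and channel below 0.5 N), for 0.2 s.
At the end, for the whole second after the job is handed in: Tall wedge held still in the fingers (over 3 N), touching neither gauge nor channel; scribed line within 20 mm of mid-gap along the light, 10 mm sideways and 8 mm in height of the light's centre; flank-to-flank axis within 0.12 rad of the light's direction, wedge within 0.12 rad of upright (y of wedge_line in the frame of gauge between -0.02 and 0.02 m and x of wedge_line in the frame of gauge between -0.01 and 0.01 m and z of wedge_line in the frame of gauge between 0.062 and 0.078 m and angle between the x axis of wedge_tall and the y axis of gauge, either way round below 0.12 rad and angle between wedge_tall's own z axis and vertical below 0.12 rad and linear speed of wedge_tall below 0.02 m/s and contact force between the fingers and wedge_tall above 3 N and contact force between wedge_tall and gauge below 0.5 N and contact force between wedge_tall and channel below 0.5 N); the arm keeps its last pose, push and grip.
It fails at once if the fingers touch a ground face of the tall wedge (contact force between the fingers and wedge_tall_c1 above 0.5 N or contact force between the fingers and wedge_tall_c2 above 0.5 N).
It fails at once if the wedge or the arm touches the gauge (contact force between any of wedge_tall, the fingers, the arm and gauge above 1 N).
It fails at once if one of the other two wedges is shifted by more than 20 mm or tipped over (distance of any of wedge_mid, wedge_short from where it was at the start of the episode above 0.02 m or angle between any of wedge_mid, wedge_short's own z axis and vertical above 0.4 rad).
It fails at once if another thing on the table is shifted by more than 20 mm (distance of any of v_block, roller, bush, set_block, hex_key, driver from where it was at the start of the episode above 0.02 m).
It also fails if it takes over 42 s, if anything falls off the work surface, if the arm or the gripper's body presses on something with over 40 N, if the wrist force passes 120 N, or if a joint passes its speed limit or range.

ROBOT

A 6-joint arm with a two-finger parallel gripper is mounted at the origin on the work surface. World frame = base frame: x ahead of the robot, y to its left, z up, the work surface at z = 0. Lengths are in mm, angles in rad, forces in N, time in s.
With the tool pointing down it reaches from about 250 to 800 mm from the base axis. Payload 8.5 kg.
Tool frame: the origin (TCP) lies where the fingers leave the gripper's body, on its centre line; the fingertips stand 73 mm ahead of it and the grasp point (between the pads) lies 54 mm ahead of it; z points along the fingers, y is the line along which they close (so a half turn about z gives the same grasp; the last joint's range is limited). The gripper opens to 85 mm and grips with 20 to 120 N. Pads are 22 mm wide; open, the fingers measure 114 mm over their backs; the gripper's body (76 mm by 85 mm) begins 54 mm behind the grasp point. The pads swing forward as they close: fully open they stand 13 mm farther back than shut.
Start: joints at [-1.254, 0.238, -0.013, 1.319, 0, 1.571], TCP at [163.539, -498.84, 303.876] pointing down, gripper open.
Joint ranges: [-2.66, 2.66], [-1.03, 1.9], [-1.14, 1.46], [-1.82, 2.27], [-1.45, 1.34], [-3.14, 3.14]. Speed limits (rad/s): [2.22, 2.22, 2.79, 3.14, 3.14, 3.14].

INTERFACE

Orientations are given as a unit quaternion [x, y, z, w].
In Python, from plant import robot gives the robot as it stands.
- The arm moves only by the tool send_rows, never from a script. Its argument "steps" is a list of rows, each a list of 7 numbers: the shift along the tool's x, y, z in units of 250 mm (1.0 is 250 mm), then the turn, a rotation vector about the tool's x, y, z in units of pi rad (1.0 is pi rad), then the opening, from -1 (shut) to 1 (fully open). In form: [[x, y, z, wx, wy, wz, jaw], ...]. A call has 1 to 5 rows; each row is the pose to reach, as a shift and turn from the pose commanded when the call began, along the tool's axes at that moment, turning the shorter way round; what a row does not reach only later rows make up. A row lasts 1/12 s, in which the tool goes at most 41.7 mm and 7.16 degrees, less where a joint would pass 70% of its speed; a pose out of reach is approached as far as the arm can. A call with a number of a shift or a turn outside -1 to 1 is refused whole. A call with a gripper value outside its range is refused whole. The fingers move at their own pace and stop on an object; "squeeze" is the grip in N (left out, the last holds). Time passes only in rows, so rows that repeat a pose let the fingers close. It gives the time, the measured TCP pose, the force, the opening and the grip force at its end, in the units of the state.
- robot.read_state(): the state, without advancing time (a new reading comes with each control period).
- robot.get_image(name): name is "scene" or "side" or "wrist"; returns the picture (400x640x3 uint8, blue, green, red); there is no depth.
- robot.camera_model(name): a dict with "mtx" (3x3 intrinsics, pixels), "D" ([k1, k2, p1, p2, k3] as OpenCV has them; the pictures are not rectified), "world_to_cam" (4x4, takes a point from world to camera coordinates); the wrist camera has in their place "mount" (4x4, takes a point from camera to tool coordinates, whose origin is the TCP and whose axes are the flange's). Camera axes: x right, y down, z forward; pixel columns grow to the right and rows downward; lengths in mm; the calibration is good to about 2 mm. A picture is of the moment at which its call begins: read the wrist's pose just before it. camera_model takes no time and is no camera call.
- robot.hand_in(): hands the job in; it is judged then, once.
The state is a dict: "clock": time; "qpos": joint angles; "joint_velocities": joint speeds; "tau": joint torques, N m; "ee_pos": TCP position; "tcp_rot": TCP orientation; "force": force on the tool from outside, world axes, zero at the start; "moment": the same for the moment, N m; "opening": finger opening in mm; "grip_force": force on a finger pad.
Only numpy, scipy, OpenCV 4.12 (cv2) and the standard library are available. Lean on these libraries where they do the work, as an engineer would, in place of code of your own. Each camera call takes 0.05 s, during which the arm holds its last target. There are 200 camera calls.

## Working session

There is one attempt and no reset: what is moved stays moved. The work goes in short steps, Python scripts to look and compute and a tool call to move; the robot and the scene stay as the last step left them, time stands still between calls to the robot, and variables do not carry over. Pictures are saved under pics/ and viewed, at most 10 in all, crops included, and the job is handed in when it is done.

Besides the shell and the picture viewer there is one more tool, called after ">>>" by a JSON object that holds its "api" and its "payload". send_rows: Moves the arm, as the interface text tells. Its arguments: {"type":"object","properties":{"steps":{"type":"array","items":{"type":"array","items":{"type":"number"}}},"squeeze":{"type":"number"}},"required":["steps"]}

```bash
mkdir -p pics; ls; python3 - <<'E'
from plant import robot
import cv2
for n in("scene","side","wrist"):
    if n=="wrist": print(robot.read_state())
    cv2.imwrite(f"pics/{n}0.png",robot.get_image(n)); print(n,robot.camera_model(n))
E
```

```text
pics
scene {'mtx': array([[412.1162755 ,   0.        , 314.83957901],
       [  0.        , 412.1162755 , 200.40413996],
       [  0.        ,   0.        ,   1.        ]]), 'D': array([-0.08859285,  0.        ,  0.        ,  0.        ,  0.        ]), 'world_to_cam': array([[ 9.22906528e-02,  9.95584881e-01, -1.71224927e-02,
        -9.05062822e+01],
       [ 7.76313098e-01, -8.27114250e-02, -6.24897427e-01,
        -3.54012790e+02],
       [-6.23554657e-01,  4.43797762e-02, -7.80519074e-01,
         1.32527490e+03],
       [ 0.00000000e+00,  0.00000000e+00,  0.00000000e+00,
         1.00000000e+00]])}
side {'mtx': array([[473.16034752,   0.        , 312.5653147 ],
       [  0.        , 473.16034752, 197.23107354],
       [  0.        ,   0.        ,   1.        ]]), 'D': array([0.00153872, 0.        , 0.        , 0.        , 0.        ]), 'world_to_cam': array([[-9.93434802e-01, -1.12872347e-01, -1.86313722e-02,
         5.25379341e+02],
       [-4.61566143e-02,  5.44485440e-01, -8.37499357e-01,
         5.92212320e+01],
       [ 1.04675029e-01, -8.31141047e-01, -5.46120590e-01,
  
[... 700 characters left out ...]
'moment': array([ 0.04007431, -0.02316181, -0.02470172]), 'grip_force': 0.0, 'opening': 85.35563889174028}
wrist {'mtx': array([[297.3072721 ,   0.        , 313.32970755],
       [  0.        , 297.3072721 , 197.97315641],
       [  0.        ,   0.        ,   1.        ]]), 'D': array([0.00987576, 0.        , 0.        , 0.        , 0.        ]), 'mount': array([[ 3.35498597e-06, -9.46147853e-01, -3.23734831e-01,
         8.43115789e+01],
       [ 9.99999950e-01, -9.95339985e-05,  3.01261574e-04,
        -4.71767111e-01],
       [-3.17260614e-04, -3.23734816e-01,  9.46147805e-01,
        -6.90664244e+01],
       [ 0.00000000e+00,  0.00000000e+00,  0.00000000e+00,
         1.00000000e+00]])}
```

View pics/scene0.png

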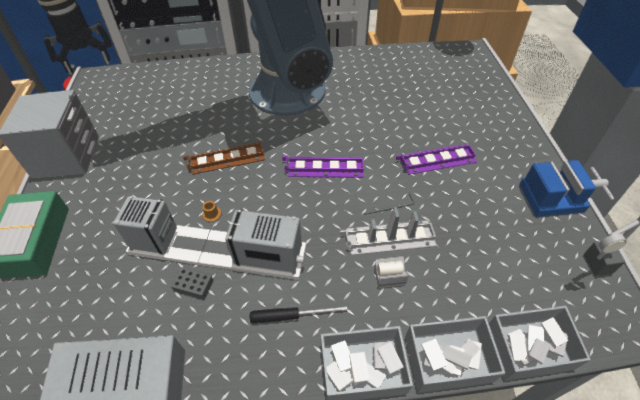

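View pics/side0.png

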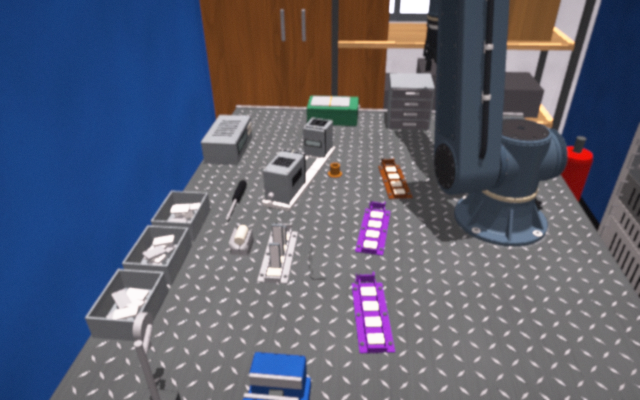

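The scene view shows the steel channel at about (390,235) with three wedges in it. The gauge is at about (215,245), the roller and V-block at (391,270), the bush at (210,211) and the driver at (298,313). I'll enlarge these next.

```bash
python3 - <<'E'
import cv2,numpy as np
s=cv2.imread("pics/scene0.png");d=cv2.imread("pics/side0.png")
c=lambda im,x,y,w,h,W,H:cv2.resize(im[y:y+h,x:x+w],(W,H),interpolation=cv2.INTER_CUBIC)
a=c(s,335,190,110,100,440,400)   # 4x
b=c(d,250,215,90,100,360,400)    #4x
e=c(s,110,185,200,100,400,200)   #2x
f=c(d,255,105,100,100,400,200) if 0 else c(d,250,110,200,100,400,200)
cv2.imwrite("pics/m1.png",np.vstack([np.hstack([a,b]),np.hstack([e,f])]))
E
```

```text
(no output)
```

View pics/m1.png

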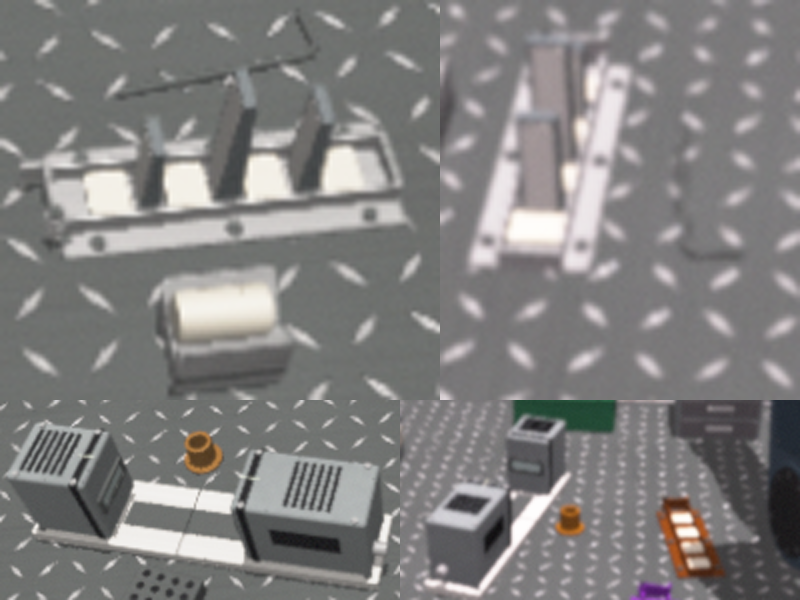

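In the enlargement the tall wedge stands in the middle pocket, its top at about scene pixel (397,211). The mid wedge is to its right and the short one to its left, with the gate at the left end. The gauge emitter, the larger head, is on the right, towards world +y.

```bash
cat > h.py <<'E'
import numpy as np,cv2
from scipy.spatial.transform import Rotation as R
from plant import robot
def cam(name,st=None):
    c=robot.camera_model(name); K,D=c["mtx"],c["D"]
    if name!="wrist": T=np.linalg.inv(c["world_to_cam"])
    else:
        F=np.eye(4);F[:3,:3]=R.from_quat(st["tcp_rot"]).as_matrix();F[:3,3]=st["ee_pos"];T=F@c["mount"]
    return K,D,T
def onz(C,uv,z):
    K,D,T=C
    n=cv2.undistortPoints(np.array(uv,float).reshape(-1,1,2),K,D)[:,0]
    d=np.c_[n,np.ones(len(n))]@T[:3,:3].T
    o=T[:3,3]; return o+d*((np.asarray(z)-o[2])/d[:,2])[:,None] if np.ndim(z) else o+d*((z-o[2])/d[:,2:3])
def proj(C,P):
    K,D,T=C;W=np.linalg.inv(T)
    return cv2.projectPoints(np.array(P,float).reshape(-1,1,3),cv2.Rodrigues(W[:3,:3])[0],W[:3,3],K,D)[0][:,0]
def shift(st,tgt,Rt=None):
    "tool-axis shift/turn in move units"
    r=R.from_quat(st["tcp_rot"]); 
    return r.inv().apply(np.array(tgt)-st["ee_pos"])/250, ((r.inv()*Rt).as_rotvec()/np.pi if Rt is not None else None)
E
python3 - <<'E'
from h import *
C=cam("scene");np.set_printoptions(precision=1,suppress=True)
print("tall",onz(C,[(396.75,211.5)],99))
print("flange",onz(C,[(352,254.2),(436.7,246)],2))
print("bush,vblock",onz(C,[(210.5,218),(391,284)],0))
o=np.array([110,185.])
print("emit top",onz(C,np.array([(250,52),(378,62),(378,118),(250,115)])/2+o,122))
print("rec top",onz(C,np.array([(35,23),(95,30),(78,78),(10,70)])/2+o,122))
st=robot.read_state();r=R.from_quat(st["tcp_rot"]).as_matrix();print(r,st["qpos"])
E
```

```text
tall [[589.7 216.2  99. ]]
flange [[628.1 117.8   2. ]
 [627.5 316.4   2. ]]
bush,vblock [[ 489.2 -213.     0. ]
 [ 710.7  191.5    0. ]]
emit top [[ 569.3 -129.5  122. ]
 [ 596.6    4.6  122. ]
 [ 665.4   -0.2  122. ]
 [ 649.  -127.4  122. ]]
rec top [[ 503.4 -372.4  122. ]
 [ 520.9 -301.9  122. ]
 [ 584.9 -310.7  122. ]
 [ 566.8 -387.5  122. ]]
[[ 1.   0.3 -0. ]
 [ 0.3 -1.   0. ]
 [-0.  -0.  -1. ]] [-1.3  0.2 -0.   1.3 -0.   1.6]
```

```bash
cat >> h.py <<'E'
def down(yaw): return R.from_matrix([[np.cos(yaw),np.sin(yaw),0],[np.sin(yaw),-np.cos(yaw),0],[0,0,-1]])
def plan(tgt,yaw):
    st=robot.read_state();s,w=shift(st,tgt,down(yaw))
    n=max(np.linalg.norm(s)*250/41.7,np.linalg.norm(w)*180/7.16)
    np.set_printoptions(precision=4,suppress=True); print("shift",s,"turn",w,"rows",round(n,1),"pos",st["ee_pos"].round(1),"t",st["clock"])
E
python3 -c "
from h import *
plan([560,-217,380],-0.2)"
```

```text
shift [ 1.8582 -0.5767 -0.3057] turn [-0.0004  0.0001  0.1645] rows 11.8 pos [ 163.5 -498.6  303.4] t 0.15
```

>>> {"api": "send_rows", "payload": {"steps": [[0.77,-0.24,-0.13,0,0,0.164,1],[0.77,-0.24,-0.13,0,0,0.164,1],[0.77,-0.24,-0.13,0,0,0.164,1],[0.77,-0.24,-0.13,0,0,0.164,1],[0.77,-0.24,-0.13,0,0,0.164,1]]}}

```text
clock: 0.57
ee_pos: [318.0, -388.5, 334.3]
tcp_rot: [0.995, -0.103, -0.0, -0.0]
force: [0.1, -0.3, 0.9]
opening: 85.6
grip_force: 0.0
```

```bash
python3 -c "
from h import *
plan([560,-217,380],-0.2)"
```

```text
shift [ 0.8076 -0.869  -0.1829] turn [-0.0001  0.0002 -0.0018] rows 7.2 pos [ 318.  -388.5  334.3] t 0.5667
```

>>> {"api": "send_rows", "payload": {"steps": [[0.81,-0.87,-0.18,0,0,0,1],[0.81,-0.87,-0.18,0,0,0,1],[0.81,-0.87,-0.18,0,0,0,1],[0.81,-0.87,-0.18,0,0,0,1],[0.81,-0.87,-0.18,0,0,0,1]]}}

```text
clock: 0.98
ee_pos: [485.9, -267.7, 365.7]
tcp_rot: [0.995, -0.099, -0.0, -0.0]
force: [-0.2, -1.1, 0.3]
opening: 85.3
grip_force: 0.0
```

```bash
python3 -c "
from h import *
plan([560,-217,380],-0.2)"
```

```text
shift [ 0.2505 -0.257  -0.0571] turn [-0.      0.      0.0005] rows 2.2 pos [ 485.9 -267.7  365.7] t 0.9833
```

>>> {"api": "send_rows", "payload": {"steps": [[0.25,-0.25,-0.06,0,0,0,1],[0.25,-0.25,-0.06,0,0,0,1],[0.25,-0.25,-0.06,0,0,0,1],[0.25,-0.25,-0.06,0,0,0,1],[0.25,-0.25,-0.06,0,0,0,1]]}}

```text
clock: 1.4
ee_pos: [558.1, -220.1, 379.8]
tcp_rot: [0.995, -0.098, -0.001, -0.0]
force: [-0.3, -0.4, -0.8]
opening: 85.3
grip_force: 0.0
```

```bash
python3 - <<'E'
from h import *
import pickle
st=robot.read_state();im=robot.get_image("wrist");cv2.imwrite("pics/w1.png",im);pickle.dump(st,open("w1.pkl","wb"));print(st["ee_pos"],st["joint_velocities"])
E
```

```text
[ 558.12455934 -220.14959368  379.81841136] [-0.03299114 -0.01956685 -0.02017214  0.00026253 -0.00109558 -0.00208962]
```

View pics/w1.png

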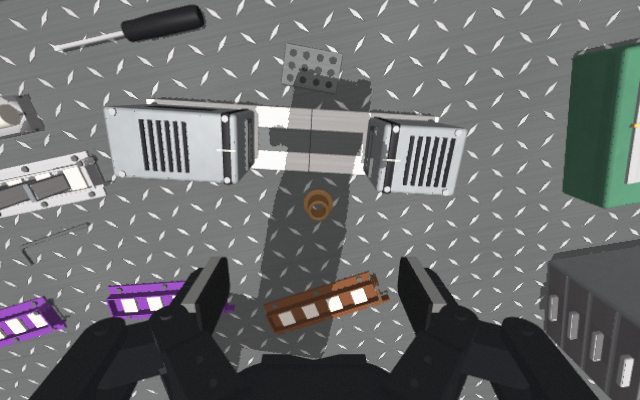

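The wrist view shows the emitter head at (107–255,105–182) and the receiver head at (365–466,118–195). A line across the base at about (310,105–172) marks mid-gap. I'll enlarge this to pick the corners.

```bash
python3 - <<'E'
import cv2,numpy as np
s=cv2.imread("pics/w1.png")
c=lambda x,y,w,h,W,H:cv2.resize(s[y:y+h,x:x+w],(W,H),interpolation=cv2.INTER_CUBIC)
a=np.vstack([c(100,90,200,100,800,400-100) if 0 else c(100,95,200,75*4//4+0,800,300),c(280,105,200,75,800,300)])
a=np.vstack([c(100,95,200,95,800,380)[:,:], c(290,110,200,55,800,220)]) if 0 else np.vstack([np.hstack([c(100,95,100,100,400,300)]*0+[c(100,95,200,100,600,300)]),c(290,100,200,100,600,300)])
cv2.imwrite("pics/m2.png",a)
E
```

```text
(no output)
```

View pics/m2.png

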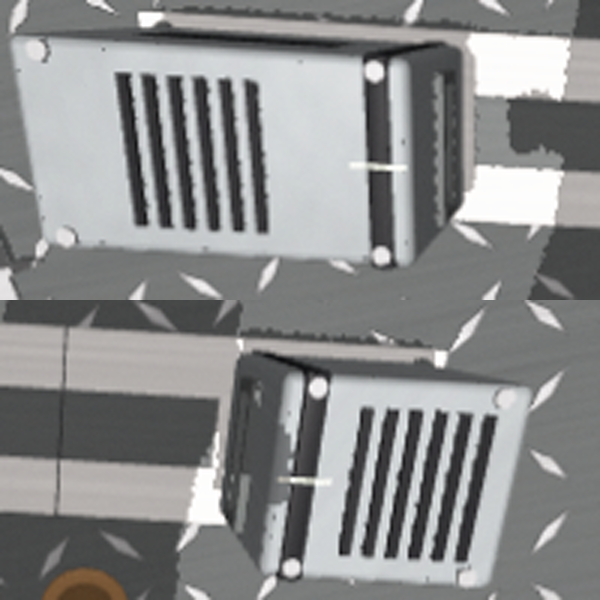

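```bash
cat > fitg.py <<'E'
from h import *
import pickle
from scipy.optimize import least_squares
st=pickle.load(open("w1.pkl","rb"));C=cam("wrist",st)
L=[((311.7,109.3),(45,0,16)),((308.7,171.3),(-45,0,16)),((104,107.7),(39,222,122)),((114.3,177.3),(-39,222,122)),
((466.7,129.3),(39,-172,122)),((454,195),(-39,-172,122)),((235.3,151),(0,82,122)),((383,160),(0,-82,122))]
uv=np.array([a for a,_ in L]);P=np.array([b for _,b in L],float)
def W(p): return R.from_euler("z",p[2]).apply(P)+[p[0],p[1],0]
f=lambda p:(proj(C,W(p))-uv).ravel()
s=least_squares(f,[580,-217,-.2],loss="soft_l1");np.set_printoptions(precision=3,suppress=True)
print(s.x,f(s.x).reshape(-1,2).round(1))
print(onz(C,uv,P[:,2]))
S=cam("scene");q=onz(S,[(110+197/2,185+490/2-200),(0,0)],16);print(q[:1])
E
python3 fitg.py
```

```text
[ 580.009 -219.268   -0.254] [[ 0.4 -0.1]
 [ 0.   0.7]
 [-4.7 -1.1]
 [-2.5  1.3]
 [ 4.8 -0.8]
 [ 1.9  2.3]
 [-0.2  0.5]
 [ 0.  -0.2]]
[[ 623.58  -230.057   16.   ]
 [ 537.517 -208.125   16.   ]
 [ 671.56   -18.457  122.   ]
 [ 598.896    1.977  122.   ]
 [ 574.795 -390.552  122.   ]
 [ 502.333 -373.946  122.   ]
 [ 601.081 -140.283  122.   ]
 [ 559.224 -298.608  122.   ]]
[[ 536.59  -211.281   16.   ]]
```

The fit gives the gauge at (580,-219.3) with yaw -0.254, and the base line, marks and scene camera agree. Next is the channel.

```bash
python3 -c "
from h import *
plan([590,216,310],-1.5708)"
```

```text
shift [-0.2166 -1.7382  0.2803] turn [0.0003 0.0004 0.4368] rows 11.0 pos [ 557.5 -220.7  380. ] t 1.45
```

>>> {"api": "send_rows", "payload": {"steps": [[-0.1,-0.8,0.1,0,0,0.198,1],[-0.1,-0.8,0.1,0,0,0.198,1],[-0.1,-0.8,0.1,0,0,0.198,1],[-0.1,-0.8,0.1,0,0,0.198,1],[-0.1,-0.8,0.1,0,0,0.198,1]]}}

```text
clock: 1.87
ee_pos: [498.8, -227.9, 361.9]
tcp_rot: [0.97, -0.235, 0.007, -0.056]
force: [0.5, -0.4, 0.4]
opening: 85.5
grip_force: 0.0
```

```bash
python3 -c "
from h import *
plan([590,216,310],-1.5708)"
```

```text
shift [-0.4852 -1.7106  0.4091] turn [-0.03    0.0233  0.3482] rows 10.9 pos [ 498.8 -227.9  361.9] t 1.8667
```

```bash
python3 -c "
from h import *
s=robot.read_state();print(s['qpos'],s['joint_velocities'],R.from_quat(s['tcp_rot']).as_matrix().round(3),s['force'])"
```

```text
[-0.47665436  0.27566747  0.18124027  1.48924059  0.1128038   3.13996708] [-4.46762167e-01 -1.55425379e-01 -2.81554679e-01 -9.50048686e-02
  1.53961168e-01 -2.02279024e-04] [[ 0.889 -0.456  0.04 ]
 [-0.457 -0.883  0.106]
 [-0.013 -0.113 -0.994]] [ 0.47765291 -0.41649536  0.37152406]
```

Joint 6 has hit its limit, since yaw = q1 − q6 + π. I'll use yaw +π/2 for the grasp and 2.888 at the gauge.

```bash
python3 -c "
from h import *
plan([590,216,310],1.5708)"
```

```text
shift [-0.4852 -1.7106  0.4091] turn [-0.0265 -0.0342 -0.6506] rows 16.4 pos [ 498.8 -227.9  361.9] t 1.8667
```

>>> {"api": "send_rows", "payload": {"steps": [[-0.16,-0.55,0.1,-0.008,-0.01,-0.198,1],[-0.16,-0.55,0.1,-0.008,-0.01,-0.198,1],[-0.16,-0.55,0.1,-0.008,-0.01,-0.198,1],[-0.16,-0.55,0.1,-0.008,-0.01,-0.198,1],[-0.16,-0.55,0.1,-0.008,-0.01,-0.198,1]]}}

```text
clock: 2.28
ee_pos: [527.7, -82.6, 353.1]
tcp_rot: [0.996, 0.079, 0.006, -0.043]
force: [-0.8, -0.6, 0.9]
opening: 85.5
grip_force: 0.0
```

```bash
python3 -c "
from h import *
plan([590,216,310],1.5708)"
```

```text
shift [ 0.43   -1.1216  0.2761] turn [-0.018  -0.0239 -0.4494] rows 11.3 pos [527.7 -82.6 353.1] t 2.2833
```

>>> {"api": "send_rows", "payload": {"steps": [[0.2,-0.56,0.1,-0.008,-0.011,-0.198,1],[0.2,-0.56,0.1,-0.008,-0.011,-0.198,1],[0.2,-0.56,0.1,-0.008,-0.011,-0.198,1],[0.2,-0.56,0.1,-0.008,-0.011,-0.198,1],[0.2,-0.56,0.1,-0.008,-0.011,-0.198,1]]}}

```text
clock: 2.7
ee_pos: [556.8, 65.4, 340.2]
tcp_rot: [0.924, 0.381, 0.003, -0.025]
force: [-0.7, -1.1, -1.1]
opening: 85.4
grip_force: 0.0
```

```bash
python3 -c "
from h import *
plan([590,216,310],1.5708)"
```

```text
shift [ 0.5152 -0.328   0.1483] turn [-0.0105 -0.0129 -0.2511] rows 6.3 pos [556.8  65.4 340.2] t 2.7
```

>>> {"api": "send_rows", "payload": {"steps": [[0.51,-0.33,0.14,-0.008,-0.01,-0.2,1],[0.51,-0.33,0.14,-0.008,-0.01,-0.2,1],[0.51,-0.33,0.14,-0.01,-0.013,-0.25,1],[0.51,-0.33,0.14,-0.01,-0.013,-0.25,1],[0.51,-0.33,0.14,-0.01,-0.013,-0.25,1]]}}

```text
clock: 3.12
ee_pos: [590.3, 215.5, 310.6]
tcp_rot: [0.763, 0.646, -0.0, -0.006]
force: [0.3, -1.8, -0.4]
opening: 85.3
grip_force: 0.0
```

```bash
python3 -c "
from h import *
plan([590,216,310],1.5708)"
```

```text
shift [ 0.0017 -0.0017  0.0024] turn [-0.003  -0.0026 -0.0526] rows 1.3 pos [590.3 215.5 310.6] t 3.1167
```

>>> {"api": "send_rows", "payload": {"steps": [[0,0,0,-0.003,-0.0026,-0.053,1],[0,0,0,-0.003,-0.0026,-0.053,1],[0,0,0,-0.003,-0.0026,-0.053,1],[0,0,0,-0.003,-0.0026,-0.053,1]]}}

```text
clock: 3.45
ee_pos: [590.1, 211.1, 312.8]
tcp_rot: [0.711, 0.703, 0.001, 0.001]
force: [-0.4, -0.0, 0.3]
opening: 85.6
grip_force: 0.0
```

```bash
python3 - <<'E'
from h import *
import pickle
st=robot.read_state();im=robot.get_image("wrist");cv2.imwrite("pics/w2.png",im);pickle.dump(st,open("w2.pkl","wb"));plan([590,216,310],1.5708)
c=im[50:300,170:470];cv2.imwrite("pics/m3.png",cv2.resize(c,(720,600),interpolation=cv2.INTER_CUBIC))
E
```

```text
shift [ 0.019  -0.0008  0.0115] turn [ 0.0006  0.     -0.0033] rows 0.1 pos [590.2 211.2 312.9] t 3.5
```

View pics/m3.png

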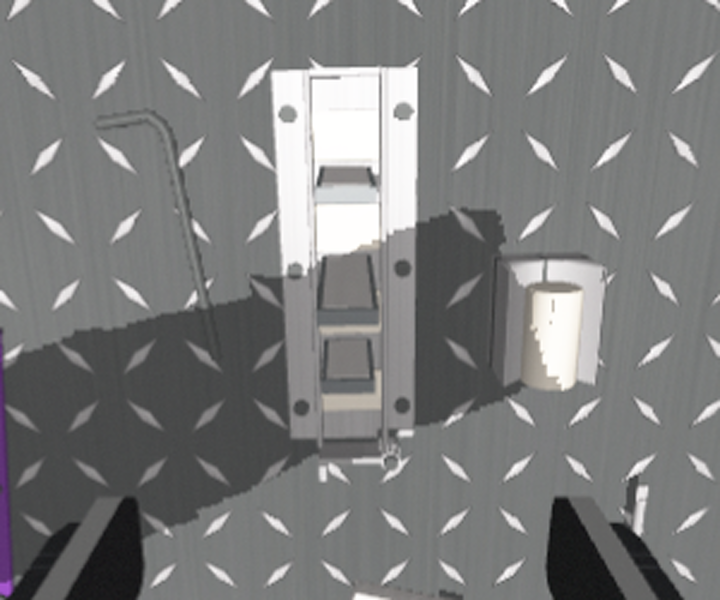

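The tall wedge is in the middle, with its top face the dark strip at crop (319–378,311–324). The mid wedge's top is at (315–378,185–200) and the short one's at (322–374,378–390).

```bash
python3 - <<'E'
from h import *
import pickle
st=pickle.load(open("w2.pkl","rb"));C=cam("wrist",st);np.set_printoptions(precision=1,suppress=True)
f=lambda p:np.array(p)/2.4+[170,50]
print("tall top",onz(C,f([(320,312),(378,311),(378,320),(321,324),(349,317)]),99))
print("tall foot",onz(C,f([(325,256),(372,255)]),5))
print("flange corners",onz(C,f([(273,71),(417,68),(291,438),(415,434)]),3))
print("walls",onz(C,f([(311,80),(380,80),(320,430),(386,430)]),19))
print("vblock",onz(C,f([(495,262),(605,262)]),42),onz(C,f([(553,287)]),53))
im=cv2.imread("pics/w2.png")
cv2.imwrite("pics/m4.png",cv2.resize(im[145:200,285:345],(600,550),interpolation=cv2.INTER_CUBIC))
plan([590,216,127],1.5708)
E
```

```text
tall top [[581.4 217.1  99. ]
 [605.2 217.3  99. ]
 [605.2 213.4  99. ]
 [581.7 212.   99. ]
 [593.2 214.9  99. ]]
tall foot [[581.4 221.9   5. ]
 [606.5 222.2   5. ]]
flange corners [[557.5 313.8   3. ]
 [628.5 314.4   3. ]
 [559.5 114.4   3. ]
 [631.9 116.1   3. ]]
walls [[576.8 308.9  19. ]
 [609.5 308.6  19. ]
 [577.2 126.7  19. ]
 [614.  126.3  19. ]]
vblock [[664.3 225.3  42. ]
 [717.3 224.7  42. ]] [[690.  215.3  53. ]]
shift [ 0.0191 -0.0021  0.7435] turn [ 0.0006  0.     -0.0033] rows 4.5 pos [590.2 211.2 312.9] t 3.5
```

View pics/m4.png

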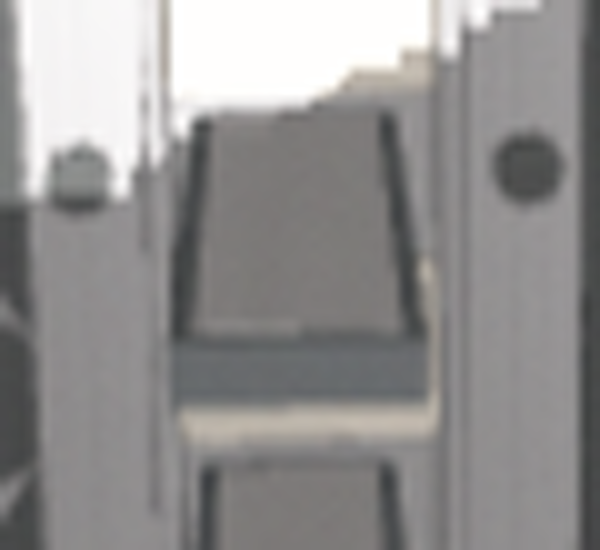

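The top face is at crop (175–430,335–403), which gives its centre at about (593.3,215) and an orientation in line with the tool. I'll descend over it.

```bash
python3 - <<'E'
from h import *
import pickle
st=pickle.load(open("w2.pkl","rb"));C=cam("wrist",st)
print(onz(C,[(302.5,178.5),(327.6,178.5),(328,185),(302.5,185.3),(315.1,181.8)],99).round(1))
plan([593.4,215.,127],1.576)
E
```

```text
[[580.6 218.7  99. ]
 [605.3 218.4  99. ]
 [605.7 211.7  99. ]
 [580.4 211.7  99. ]
 [592.9 215.2  99. ]]
shift [0.0152 0.0115 0.7435] turn [ 0.0006  0.     -0.0049] rows 4.5 pos [590.2 211.2 312.9] t 3.5
```

>>> {"api": "send_rows", "payload": {"steps": [[0.015,0.01,0.1,0.0006,0,-0.0015,1],[0.015,0.01,0.25,0.0006,0,-0.0015,1],[0.015,0.01,0.38,0.0006,0,-0.0015,1],[0.015,0.01,0.48,0.0006,0,-0.0015,1],[0.015,0.01,0.48,0.0006,0,-0.0015,1]]}}

```text
clock: 3.92
ee_pos: [590.7, 214.6, 187.5]
tcp_rot: [0.709, 0.705, -0.004, -0.002]
force: [-1.0, -0.2, -0.5]
opening: 85.4
grip_force: 0.0
```

```bash
python3 -c "
from h import *
plan([593.,215.,127],1.565)"
```

```text
shift [0.0024 0.0113 0.242 ] turn [-0.0025  0.0009  0.0004] rows 1.5 pos [590.7 214.6 187.5] t 3.9167
```

>>> {"api": "send_rows", "payload": {"steps": [[0.002,0.01,0.06,-0.001,0,0,1],[0.002,0.01,0.13,-0.001,0,0,1],[0.002,0.01,0.2,-0.001,0,0,1],[0.002,0.01,0.24,-0.001,0,0,1],[0.002,0.01,0.24,-0.001,0,0,1]]}}

```text
clock: 4.33
ee_pos: [595.1, 216.2, 131.8]
tcp_rot: [0.708, 0.706, 0.0, 0.001]
force: [-0.1, -0.6, 0.1]
opening: 85.1
grip_force: 0.0
```

```bash
python3 -c "
from h import *
plan([593.,215.,127],1.565);print(robot.read_state()['force'])
cv2.imwrite('pics/w3.png',cv2.resize(robot.get_image('wrist')[150:400,140:490],(700,500)))"
```

```text
shift [-0.0047 -0.0083  0.0192] turn [0.0003 0.0003 0.0008] rows 0.1 pos [595.1 216.2 131.8] t 4.3333
[-0.0557 -0.6435  0.0789]
```

View pics/w3.png

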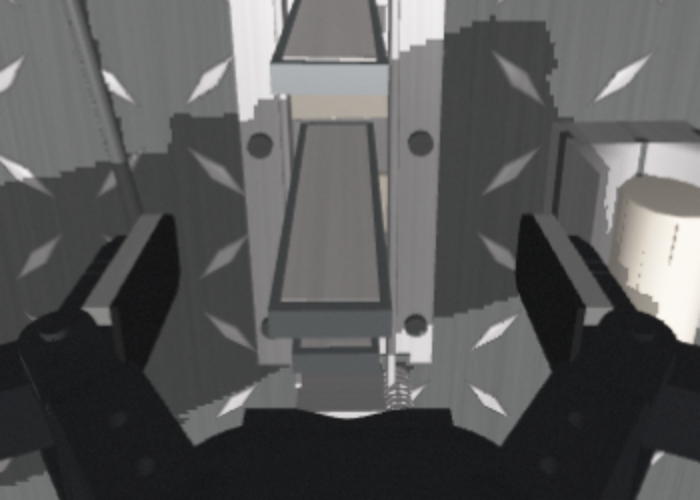

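The fingers straddle the wedge, their midpoint at crop x 348 against a wedge-top centre of 330, so it sits about 3.5 mm towards -x. I'll correct for that, go down the last bit and close.

>>> {"api": "send_rows", "payload": {"squeeze": 40, "steps": [[-0.004,-0.013,0.018,0,0,0,1],[-0.004,-0.013,0.018,0,0,0,1],[-0.004,-0.013,0.018,0,0,0,0.2],[-0.004,-0.013,0.018,0,0,0,-0.1],[-0.004,-0.013,0.018,0,0,0,-0.2]]}}

```text
clock: 4.8
ee_pos: [592.5, 216.0, 128.7]
tcp_rot: [0.708, 0.706, 0.001, 0.001]
force: [-0.2, 0.3, -0.2]
opening: 51.6
grip_force: 0.0
```

```bash
python3 -c "
from h import *
plan([591.7,215.,127],1.565);print(robot.read_state()['force'])
cv2.imwrite('pics/w4.png',cv2.resize(robot.get_image('wrist')[150:400,140:490],(700,500)))"
```

```text
shift [-0.0038 -0.0032  0.0067] turn [ 0.0012 -0.0001  0.0012] rows 0.1 pos [592.5 216.  128.7] t 4.8
[-0.2405  0.263  -0.2109]
```

View pics/w4.png

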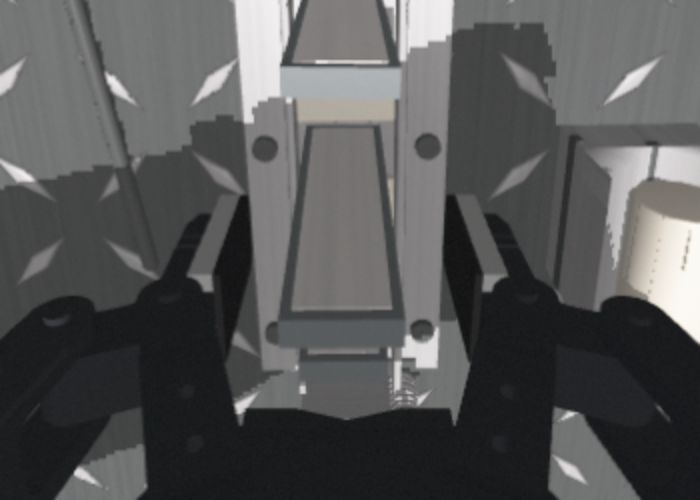

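The wedge is now nearly centred (crop x 342 against 347), with the pads on its flank sides. Now I'll grip.

>>> {"api": "send_rows", "payload": {"squeeze": 40, "steps": [[-0.003,-0.004,0.006,0,0,0,-0.2],[-0.003,-0.004,0.006,0,0,0,-1],[-0.003,-0.004,0.006,0,0,0,-1],[-0.003,-0.004,0.006,0,0,0,-1],[-0.003,-0.004,0.006,0,0,0,-1]]}}

```text
clock: 5.27
ee_pos: [591.2, 215.0, 126.5]
tcp_rot: [0.708, 0.706, 0.001, 0.001]
force: [-0.4, -1.0, 0.9]
opening: 25.6
grip_force: 39.5
```

>>> {"api": "send_rows", "payload": {"steps": [[0,0,0,0,0,0,-1],[0,0,0,0,0,0,-1],[0,0,0,0,0,0,-1],[0,0,0,0,0,0,-1]]}}

```text
clock: 5.6
ee_pos: [591.2, 215.1, 126.6]
tcp_rot: [0.708, 0.706, 0.001, 0.001]
force: [-1.3, -0.7, 0.2]
opening: 25.3
grip_force: 39.6
```

```bash
python3 -c "
from h import *
plan([591.7,215.,127],1.565);s=robot.read_state();print(s['force'],s['opening'],s['grip_force'])"
```

```text
shift [-0.0003  0.002  -0.0018] turn [0.0009 0.0001 0.0012] rows 0.0 pos [591.2 215.1 126.6] t 5.6
[-1.2653 -0.7297  0.2236] 25.338365072552033 39.576292634010315
```

Gripped at about 26 mm. Now lift.

>>> {"api": "send_rows", "payload": {"squeeze": 60, "steps": [[0,0,-0.03,0,0,0,-1],[0,0,-0.08,0,0,0,-1],[0,0,-0.14,0,0,0,-1],[0,0,-0.2,0,0,0,-1],[0,0,-0.26,0,0,0,-1]]}}

```text
clock: 6.02
ee_pos: [591.1, 215.1, 192.5]
tcp_rot: [0.708, 0.706, 0.001, 0.001]
force: [0.9, 0.4, -1.5]
opening: 24.6
grip_force: 59.0
```

>>> {"api": "send_rows", "payload": {"steps": [[0,0,-0.08,0,0,0,-1],[0,0,-0.18,0,0,0,-1],[0,0,-0.3,0,0,0,-1],[0,0,-0.4,0,0,0,-1],[0,0,-0.45,0,0,0,-1]]}}

```text
clock: 6.43
ee_pos: [591.3, 215.3, 308.0]
tcp_rot: [0.708, 0.706, 0.003, 0.002]
force: [0.5, -0.7, -1.9]
opening: 25.3
grip_force: 59.1
```

```bash
python3 -c "
from h import *
plan([580,-219.3,320],2.888);s=robot.read_state();print(s['force'],s['opening'],s['grip_force'],s['qpos'])"
```

```text
shift [-1.7385 -0.0416 -0.0507] turn [ 0.0022  0.0011 -0.4199] rows 10.6 pos [591.3 215.3 308. ] t 6.4333
[ 0.5058 -0.6954 -1.8819] 25.34555091673085 59.13336217403412 [ 0.3496  0.4163  0.2584  1.4058 -0.0011  1.9223]
```

>>> {"api": "send_rows", "payload": {"steps": [[-0.06,0,-0.01,0,0,-0.03,-1],[-0.15,0,-0.02,0,0,-0.06,-1],[-0.26,-0.01,-0.03,0.001,0,-0.09,-1],[-0.38,-0.01,-0.04,0.001,0,-0.12,-1],[-0.5,-0.01,-0.05,0.001,0,-0.15,-1]]}}

```text
clock: 6.85
ee_pos: [587.7, 89.2, 317.0]
tcp_rot: [0.521, 0.854, -0.0, 0.0]
force: [0.3, 0.7, -1.9]
opening: 25.4
grip_force: 59.0
```

```bash
python3 -c "
from h import *
plan([580,-219.3,320],2.888)"
```

```text
shift [-1.0835 -0.5916 -0.011 ] turn [-0.0002  0.0002 -0.2681] rows 7.4 pos [587.7  89.2 317. ] t 6.85
```

>>> {"api": "send_rows", "payload": {"steps": [[-0.11,-0.06,0,0,0,-0.03,-1],[-0.22,-0.12,0,0,0,-0.06,-1],[-0.33,-0.18,0,0,0,-0.09,-1],[-0.43,-0.235,0,0,0,-0.12,-1],[-0.52,-0.285,-0.01,0,0,-0.15,-1]]}}

```text
clock: 7.27
ee_pos: [582.8, -59.8, 319.2]
tcp_rot: [0.308, 0.951, -0.001, -0.0]
force: [0.3, 0.2, -2.6]
opening: 25.1
grip_force: 59.0
```

```bash
python3 -c "
from h import *
plan([580,-219.3,320],2.888)"
```

```text
shift [-0.3649 -0.5234 -0.0025] turn [-0.0003 -0.     -0.1186] rows 3.8 pos [582.8 -59.8 319.2] t 7.2667
```

>>> {"api": "send_rows", "payload": {"steps": [[-0.1,-0.15,0,0,0,-0.03,-1],[-0.2,-0.29,0,0,0,-0.06,-1],[-0.3,-0.43,0,0,0,-0.09,-1],[-0.36,-0.52,0,0,0,-0.118,-1],[-0.36,-0.52,0,0,0,-0.118,-1]]}}

```text
clock: 7.68
ee_pos: [578.7, -221.8, 319.1]
tcp_rot: [0.129, 0.992, -0.001, 0.0]
force: [-0.5, 0.6, -2.5]
opening: 25.2
grip_force: 59.5
```

```bash
python3 -c "
from h import *
plan([580,-219.3,163.6],2.888)
S=robot.get_image('side');C=robot.get_image('scene')
a=cv2.resize(C[170:290,100:320],(733,400));b=cv2.resize(S[90:210,240:400],(267,200));
cv2.imwrite('pics/s5.png',a)"
```

```text
shift [-0.0021  0.0127  0.6221] turn [-0.0009  0.0002 -0.0015] rows 3.7 pos [ 578.7 -221.8  319.1] t 7.6833
```

>>> {"api": "send_rows", "payload": {"steps": [[0,0.012,0.05,-0.001,0,-0.0015,-1],[0,0.012,0.12,-0.001,0,-0.0015,-1],[0,0.012,0.2,-0.001,0,-0.0015,-1],[0,0.012,0.28,-0.001,0,-0.0015,-1],[0,0.012,0.34,-0.001,0,-0.0015,-1]]}}

```text
clock: 8.2
ee_pos: [579.9, -211.7, 233.1]
tcp_rot: [0.127, 0.992, 0.001, -0.0]
force: [0.3, 0.6, -2.8]
opening: 25.0
grip_force: 59.5
```

```bash
python3 -c "
from h import *
plan([580,-219.3,163.6],2.888)"
```

```text
shift [-0.0084 -0.0301  0.278 ] turn [ 0.0009 -0.0003 -0.0002] rows 1.7 pos [ 579.9 -211.7  233.1] t 8.2
```

>>> {"api": "send_rows", "payload": {"steps": [[0,0,0.03,0,0,0,-1],[0,0,0.05,0,0,0,-1],[0,0,0.05,0,0,0,-1],[0,0,0.05,0,0,0,-1]]}}

```text
clock: 8.53
ee_pos: [580.5, -212.9, 222.6]
tcp_rot: [0.127, 0.992, 0.001, 0.001]
force: [-0.4, -0.4, -2.0]
opening: 25.3
grip_force: 59.5
```

```bash
python3 -c "
from h import *
plan([580,-219.3,163.6],2.888)"
```

```text
shift [-0.0043 -0.0258  0.236 ] turn [ 0.0007  0.0003 -0.0003] rows 1.4 pos [ 580.5 -212.9  222.6] t 8.5333
```

>>> {"api": "send_rows", "payload": {"steps": [[-0.004,-0.025,0.04,0,0,0,-1],[-0.004,-0.025,0.08,0,0,0,-1],[-0.004,-0.025,0.11,0,0,0,-1],[-0.004,-0.025,0.12,0,0,0,-1],[-0.004,-0.025,0.12,0,0,0,-1]]}}

```text
clock: 8.95
ee_pos: [578.9, -219.4, 190.6]
tcp_rot: [0.127, 0.992, 0.001, -0.001]
force: [1.0, 0.2, -2.0]
opening: 25.2
grip_force: 59.5
```

```bash
python3 -c "
from h import *
plan([580,-219.3,163.6],2.888)"
```

```text
shift [-0.0042  0.0011  0.1078] turn [ 0.0008 -0.0006 -0.0005] rows 0.6 pos [ 578.9 -219.4  190.6] t 8.95
```

>>> {"api": "send_rows", "payload": {"steps": [[-0.002,0.001,0.03,0,0,0,-1],[-0.003,0.001,0.06,0,0,0,-1],[-0.004,0.001,0.09,0,0,0,-1],[-0.004,0.001,0.105,0,0,0,-1],[-0.004,0.001,0.105,0,0,0,-1]]}}

```text
clock: 9.37
ee_pos: [580.0, -219.2, 164.2]
tcp_rot: [0.127, 0.992, 0.001, -0.001]
force: [-0.2, 0.7, -3.5]
opening: 24.9
grip_force: 59.5
```

>>> {"api": "send_rows", "payload": {"steps": [[0,0,0,0,0,0,-1],[0,0,0,0,0,0,-1],[0,0,0,0,0,0,-1]]}}

```text
clock: 9.62
ee_pos: [580.8, -219.5, 166.0]
tcp_rot: [0.127, 0.992, 0.001, 0.001]
force: [0.5, -0.2, -1.8]
opening: 25.3
grip_force: 59.5
```

```bash
python3 - <<'E'
from h import *
plan([580,-219.3,163.6],2.888)
s=robot.read_state();print(s["force"],s["grip_force"],s["joint_velocities"])
g=R.from_euler("z",-0.254)
# expected outline: wedge x along gauge y, y along gauge x
P=[]
for z,h in((40,8),(70,6.6),(136,3.5)):
    P+=[(a,b,z) for a,b in((-h,-13),(h,-13),(h,13),(-h,13))]
P=g.apply(np.array(P,float))+[580,-219.3,0]
out=[]
for n,(x,y,w,h) in {"scene":(150,180,120,90),"side":(255,95,120,90),"wrist":(190,150,240,180)}.items():
    st=robot.read_state();im=robot.get_image(n);C=cam(n,st)
    raw=cv2.resize(im[y:y+h,x:x+w],(400,300),interpolation=cv2.INTER_CUBIC);
    q=(proj(C,P)-[x,y])*400/w
    ann=raw.copy()
    for k in range(3):cv2.polylines(ann,[q[4*k:4*k+4].round().astype(int)],True,(0,0,255),1)
    for k in range(4):cv2.polylines(ann,[q[[k,8+k]].round().astype(int)],False,(0,255,0),1)
    out.append((raw,ann))
cv2.imwrite("pics/f.png",np.vstack([np.hstack([out[0][1],out[1][1]]),np.hstack([out[0][0],out[2][1]])]))
E
```

```text
shift [0.0033 0.0001 0.0095] turn [ 0.0007  0.0003 -0.0004] rows 0.1 pos [ 580.8 -219.5  166. ] t 9.6167
[ 0.5449 -0.2405 -1.8119] 59.49272096157074 [ 0.0001 -0.0002 -0.0018 -0.001  -0.0009 -0.    ]
```

View pics/f.png

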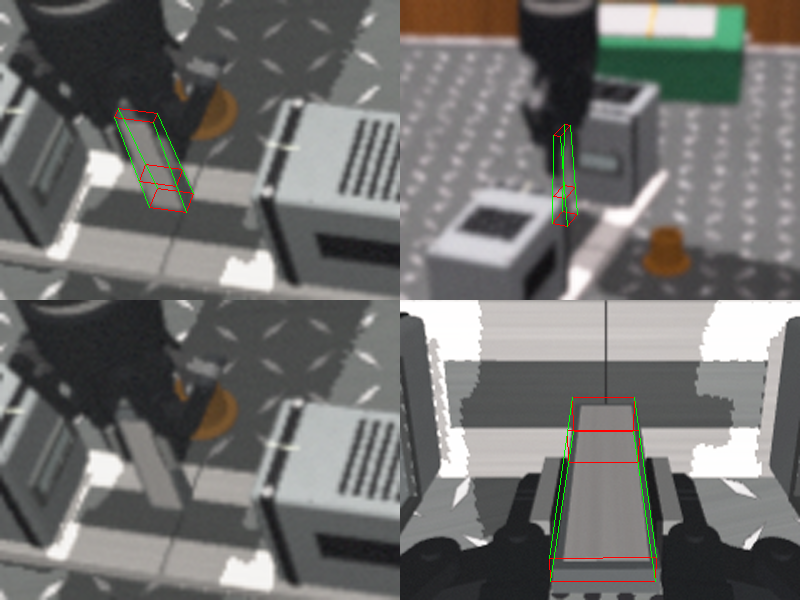

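The last picture shows the predicted outline matching the held wedge in all views. It is upright, centred on the mid-gap line and clear of both heads. One small height trim remains, then hand in.

>>> {"api": "send_rows", "payload": {"steps": [[0.003,0,0.008,0,0,0,-1],[0.003,0,0.008,0,0,0,-1],[0.003,0,0.008,0,0,0,-1],[0.003,0,0.008,0,0,0,-1],[0.003,0,0.008,0,0,0,-1]]}}

```text
clock: 10.18
ee_pos: [579.9, -219.2, 163.6]
tcp_rot: [0.127, 0.992, 0.001, 0.0]
force: [-0.3, -0.9, -1.4]
opening: 25.2
grip_force: 59.5
```

>>> {"api": "send_rows", "payload": {"steps": [[0,0,0,0,0,0,-1],[0,0,0,0,0,0,-1],[0,0,0,0,0,0,-1],[0,0,0,0,0,0,-1]]}}

```text
clock: 10.52
ee_pos: [579.9, -219.3, 163.6]
tcp_rot: [0.127, 0.992, 0.001, 0.0]
force: [-1.1, 0.0, -1.0]
opening: 24.6
grip_force: 59.5
```

```bash
python3 -c "
from h import *
plan([580,-219.3,163.6],2.888)
print(robot.hand_in())"
```

```text
shift [-0.0005 -0.0001 -0.0001] turn [ 0.0007  0.0001 -0.0004] rows 0.0 pos [ 579.9 -219.3  163.6] t 10.5167
the job is handed in; nothing more can be done
None
```

I handed the job in at about 10.5 s with the tall wedge gripped by its flanks and held still, thin end up, at mid-gap in the light gauge; the hand-in call returned no verdict, so I don't know how it was judged.

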